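# Bring a walnut cake out of the wire guide and onto the tray

### The job

Push the round walnut cake that lies inside the curved wire guide along the guide until it sits in the open pocket at its end. Then lift it out there and set it down gently in the rectangular baking tray.

Things in the scene. Friction and masses are not known exactly. Their poses are not given: they have to be found in the camera images.
- cake: The cake to move: firm brown ball, 52 mm diameter, darker ridges, about 50 g; origin at its centre (its axes turn as it rolls: ignore them). Starts at rest in the straight part of the wire guide, centre 34 mm above the table, under two top wires, so it cannot be lifted before the pocket. Rolls freely but stops by itself within a few cm. The like cake in the white bowl is not to be used.
- guide: Fixed metal plate 290 x 210 x 8 mm (x, y, z) with a J of slick steel wires. Origin: centre of its underside, on the table. Track centre line in its x, y (mm): from (-135, -55), shut by a cross wire, to (0, -55), quarter circle about (0, 35) to (90, 35), where the wires end. Side wires 56 mm apart; top wires (57 mm above table) leave a 41 mm slot: shut fingers fit, to push at 20 mm above table.
- pocket (a point): Centre of the cake when seated in the pocket: guide's (90, 65), 31 mm above table; axes as the guide's. The pocket is a 23 mm round hole in the plate; the cake drops 3 mm into it and stays. No wires above it, nor along +-x beside it: room for open fingers there. Wires end 30 mm before it (-y); beyond (+y) two 6 mm stop pins, 42 mm high, at guide's (75, 91.5) and (105, 91.5).
- tray: Shallow rectangular baking tray of bare metal, 200 x 150 mm (its x, y), 18 mm high, walls and floor 4 mm thick, fixed. Origin: centre of its underside, on the work surface; z up.
Not all that is in view belongs to the job. What is shaped like the cake but purple is not meant. Of the things that look like the tray, take the one that is farthest to the robot's left at the start.

How it is judged:
By the outcome, as a careful person would: the job done as asked, in the order asked, and still so for the second after the job is handed in, with the robot touching nothing.
It also fails if it takes over 56 s, if anything falls off the work surface, if the arm or the gripper's body presses on something with over 40 N, if the wrist force passes 120 N, or if a joint passes its speed limit or range.

### The arm

A 6-joint arm with a two-finger parallel gripper is mounted at the origin on the work surface. World frame = base frame: x ahead of the robot, y to its left, z up, the work surface at z = 0. Lengths are in m, angles in rad, forces in N, time in s.
With the tool pointing down it reaches from about 0.375 to 0.9 m from the base axis. Payload 3.1 kg.
Tool frame: the origin (TCP) lies on the centre line of the jaws, within the pads' length; the fingertips stand 25 mm ahead of it and the grasp point (between the pads) lies 6 mm ahead of it; x points along the fingers, y is the direction in which the jaws open and shut, and the axes are right-handed (so a half turn about x gives the same grasp; the last joint's range is limited). The gripper opens to 87 mm and grips with 3 to 60 N. Pads are 19 mm wide; open, the fingers measure 117 mm over their backs; the gripper's body (75 mm by 190 mm) begins 51 mm behind the grasp point.
Start: joints at [1.163, 0.527, 1.433, -0, 1.181, -0.178], TCP at [0.142, 0.609, 0.248] pointing down, gripper open.
Joint ranges: [-3.08, 3.08], [-0.75, 2.2], [0.22, 2.44], [-1.43, 4.57], [0, 2.65], [-2.85, 2.85]. Speed limits (rad/s): [2.79, 2.79, 3.14, 3.14, 3.14, 3.14].

### API

Orientations are given as a unit quaternion [x, y, z, w].
In Python, from rig import robot gives the robot as it stands. The module is installed in compiled form; this text tells all that it offers.
- The arm moves only by the tool move_arm, never from a script. Its argument "commands" is a list of rows, each a list of 5 numbers: the gripper's target within -1 to 1 (shut at 1, half-way at 0, fully open at -1), then the shift along the tool's x, y, z in mm, then the turn about the tool's x in degrees. A call has 1 to 8 rows; each row is the pose to reach, as a shift and turn from the pose commanded when the call began, along the tool's axes at that moment; what a row does not reach only later rows make up. A row lasts 1/12 s, in which the tool goes at most 41.7 mm and 7.16 degrees, less where a joint would pass 70% of its speed; a pose out of reach is approached as far as the arm can. A call with a gripper value outside its range is refused whole. The fingers move at their own pace and stop on an object; "newtons" is the grip in N (left out, the last holds). Time passes only in rows, so rows that repeat a pose let the fingers close. It gives the time, the measured TCP pose, the force and the opening at its end, in the units of the state.
- robot.get_obs(): the state, without advancing time (a new reading comes with each control period).
- robot.camera(name): name is "scene" or "top" or "wrist"; returns a dict with "image" (400x640x3 uint8, red, green, blue), "fx", "fy", "cx", "cy" (pixels), "xyz" and "rotation" of the camera in the world; the wrist camera has in their place "tool_from_camera" (4x4, takes a point from camera to tool coordinates, whose origin is the TCP and whose axes are the tool frame's). Camera axes: x right, y down, z forward; pixel columns grow to the right and rows downward; lengths in m; the calibration is good to about 2 mm. A picture is of the moment at which its call begins: read the wrist's pose just before it. There is no depth.
- robot.hand_in(): hands the job in, once; it reports no verdict.
Trained networks look in a picture, given as the dict that the camera call returned (one of the last four; its "shot" number tells which), for a name from the list of things; names that differ only in an ending like _2 or _b are one class to them, and where a whole thing is asked for, a point or a joint stands for the part that bears it (a point fixed in the world has none). Each returns a list of dicts, best first, with "p" (0 to 1); they miss things now and then, are a little off and sometimes report something else, mostly with a low value. They report only what shows in the picture. A call takes as long as a camera call. They do not tell look-alikes from the thing itself.
- robot.regions_of(picture, name): "pixels" (400x640 bool, what is visible of it) and "bbox" ([left, top, right, bottom] in pixels, round what is visible of it).
The state is a dict: "time": time; "q": joint angles; "joint_velocities": joint speeds; "joint_torque": joint torques, N m; "position": TCP position; "tool_rot": TCP orientation; "ft_force": force on the tool from outside, world axes, zero at the start; "moment": the same for the moment, N m; "grip_width": finger opening in m.
Only numpy, scipy, OpenCV 4.12 (cv2) and the standard library are available. Lean on these libraries where they do the work, as an engineer would, in place of code of your own. Each camera call takes 0.05 s, during which the arm holds its last target.

## Working session

There is one attempt and no reset: what is moved stays moved. The work goes in short steps, Python scripts to look and compute and a tool call to move; the robot and the scene stay as the last step left them, time stands still between calls to the robot, and variables do not carry over. Pictures are saved under pics/ and viewed, and the job is handed in when it is done.

Besides the shell and the picture viewer there is one more tool, called after "Call:" in YAML: its name, and indented under it one key for each argument. move_arm: Moves the arm, as the interface text tells. Its arguments: {"type":"object","properties":{"commands":{"type":"array","items":{"type":"array","items":{"type":"number"}}},"newtons":{"type":"number"}},"required":["commands"]}

```bash
mkdir -p pics; ls; cat > h.py <<'E'
from rig import robot
import numpy as np, cv2
def save(img,name): cv2.imwrite('pics/'+name,cv2.cvtColor(img,cv2.COLOR_RGB2BGR))
E
python3 - <<'E'
from h import *
o=robot.get_obs(); print({k:np.round(v,3) for k,v in o.items()})
for n in ['scene','top']:
    c=robot.camera(n); save(c['image'],n+'0.png')
    print(n,c['fx'],c['fy'],c['cx'],c['cy'],np.round(c['xyz'],3).tolist(),np.round(c['rotation'],4).tolist())
    for t in ['cake','guide','tray']:
        for r in robot.regions_of(c,t): print(t,round(r['p'],2),r['bbox'])
E
```

```text
pics
{'time': np.float64(0.0), 'q': array([ 1.164,  0.528,  1.434, -0.   ,  1.181, -0.179]), 'joint_velocities': array([-0.   ,  0.001, -0.001,  0.001, -0.   ,  0.001]), 'joint_torque': array([-2.0000e-03, -4.4005e+01, -1.7659e+01,  6.3000e-02,  5.8000e-02,
       -0.0000e+00]), 'position': array([0.141, 0.608, 0.247]), 'tool_rot': array([ 0.08 ,  0.703, -0.081,  0.702]), 'ft_force': array([ 0.612, -0.04 ,  0.02 ]), 'moment': array([ 0.004, -0.003,  0.008]), 'grip_width': np.float64(0.087)}
scene 388.87549203489846 388.87549203489846 316.7213634715146 199.51693562879368 [1.049, -0.019, 0.703] [0.6278, 0.707, -0.2431, -0.2167]
cake 0.58 [335.9, 169.2, 357.3, 188.2]
cake 0.56 [414.7, 198.1, 434.3, 220.3]
guide 0.61 [371.2, 167.3, 502.1, 313.3]
tray 0.72 [241.4, 162.8, 312.1, 234.5]
tray 0.66 [134.6, 117.0, 226.0, 188.5]
tray 0.21 [370.1, 164.8, 501.8, 314.7]
top 432.25966521825103 432.25966521825103 311.06035978905936 193.8246428769506 [0.357, -0.094, 1.162] [0.711, -0.6989, 0.0524, -0.0572]
cake 0.87 [279.0, 214.4, 294.2, 233.9]
cake 0.65 [218.7, 183.8, 230.9, 203.1]
guide 0.97 [153.9, 122.7, 263.0, 245.2]
tray 0.66 [312.1, 163.8, 373.7, 242.1]
tray 0.57 [413.6, 207.2, 473.9, 286.9]
```

View pics/scene0.png

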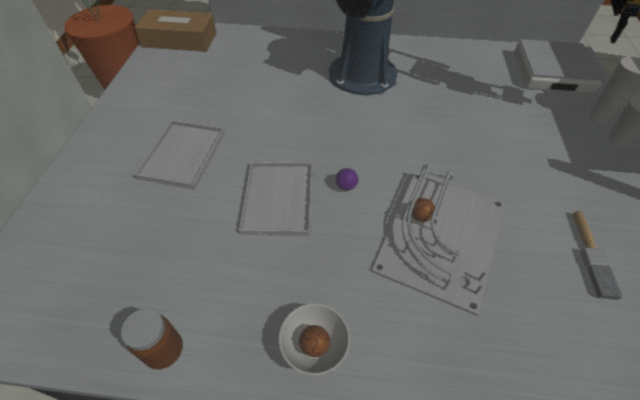

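View pics/top0.png

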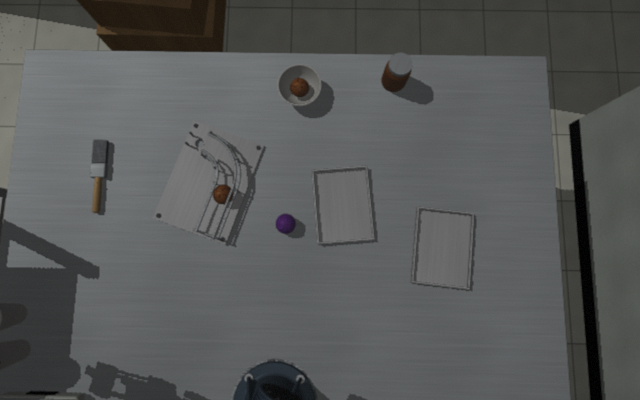

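```bash
python3 - <<'E'
from h import *
a=cv2.imread('pics/top0.png'); s=cv2.imread('pics/scene0.png')
cv2.imwrite('pics/g_top.png',cv2.resize(a[112:252,140:300],None,fx=4.5,fy=4.2,interpolation=cv2.INTER_CUBIC))
cv2.imwrite('pics/g_sc.png',cv2.resize(s[155:315,360:520],None,fx=3.7,fy=3.7,interpolation=cv2.INTER_CUBIC))
cv2.imwrite('pics/t_top.png',cv2.resize(a[155:295,305:485],None,fx=4.2,fy=4.2,interpolation=cv2.INTER_CUBIC))
E
```

```text
(no output)
```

View pics/g_top.png

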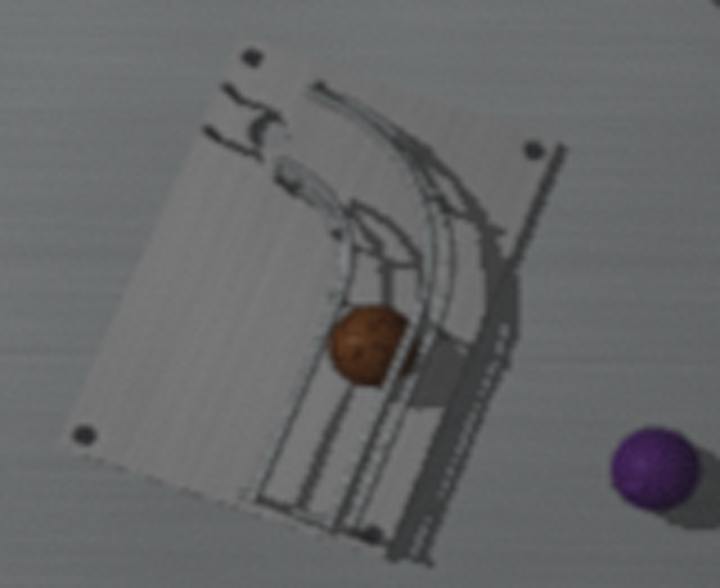

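View pics/g_sc.png

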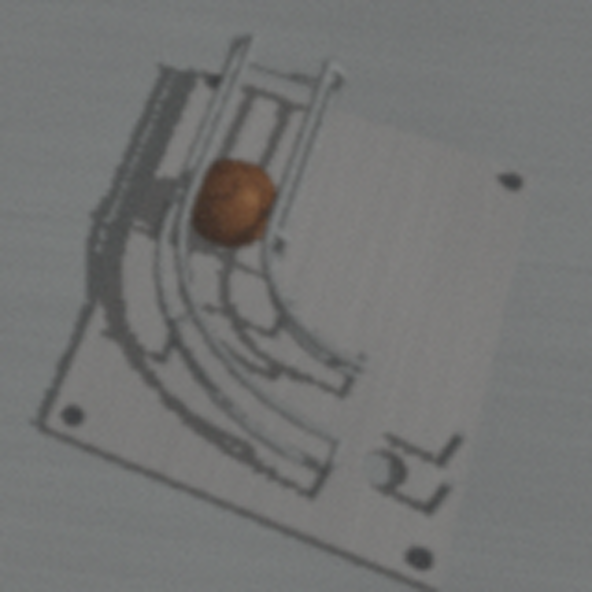

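View pics/t_top.png

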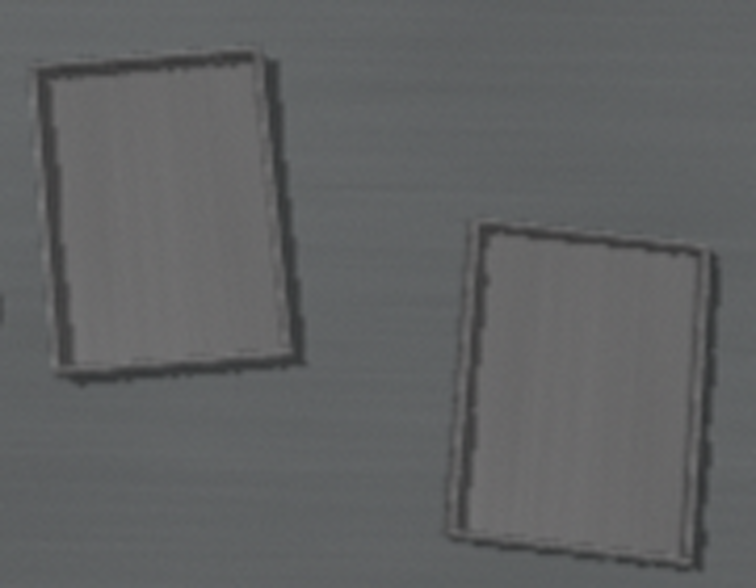

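```bash
cat >> h.py <<'E'
from scipy.spatial.transform import Rotation as R
from scipy.optimize import least_squares
def proj(c,P):
    p=(np.asarray(P)-c['xyz'])@R.from_quat(c['rotation']).as_matrix()
    return np.c_[c['fx']*p[:,0]/p[:,2]+c['cx'], c['fy']*p[:,1]/p[:,2]+c['cy']]
CT=dict(fx=432.25966521825103,fy=432.25966521825103,cx=311.06035978905936,cy=193.8246428769506)
def ray(c,uv,z):
    d=R.from_quat(c['rotation']).as_matrix()@np.array([(uv[0]-c['cx'])/c['fx'],(uv[1]-c['cy'])/c['fy'],1])
    return c['xyz']+d*(z-c['xyz'][2])/d[2]
def gw(pose,P):
    P=np.atleast_2d(P).astype(float); x,y,a=pose; ca,sa=np.cos(a),np.sin(a)
    return np.c_[x+ca*P[:,0]-sa*P[:,1], y+sa*P[:,0]+ca*P[:,1], P[:,2]]
E
python3 - <<'E'
from h import *
cs={n:robot.camera(n) for n in ['top','scene']}
import pickle; pickle.dump({n:{k:c[k] for k in c if k!='image'} for n,c in cs.items()},open('cams.pkl','wb'))
def full(p,s,off): return (np.array(p,float)+.5)/np.array(s)-.5+np.array(off)
# order: (+,+),(+,-),(-,+),(-,-), hole
T=full([(252,57),(534,150),(84,435),(373,535),(265,130)],(4.5,4.2),(140,112))
S=full([(419,558),(72,415),(511,181),(212,82),(385,470)],3.7,(360,155))
def model(v):
    d=v[3]; a,b=.145-d,.105-d
    return gw(v[:3],[(a,b,.008),(a,-b,.008),(-a,b,.008),(-a,-b,.008),(.09,.065,.006)])
for use in (['top'],['scene'],['top','scene']):
    f=lambda v: np.concatenate([(proj(cs[n],model(v))-(T if n=='top' else S)).ravel() for n in use])
    r=least_squares(f,[.45,.25,-.35,.013]); print(use,np.round(r.x,4),np.round(r.fun,1))
pose=r.x[:3]
# cake
for n in cs:
    for q in robot.regions_of(cs[n],'cake'):
        m=q['pixels']; 
        b=q['bbox']; uv=((b[0]+b[2])/2,(b[1]+b[3])/2)
        w=ray(cs[n],uv,.034); l=gw((0,0,-pose[2]),[(w-np.r_[pose[:2],0])])[0]
        print(n,round(q['p'],2),b,np.round(w,3),'in guide',np.round(l,3))
    for q in robot.regions_of(cs[n],'tray'):
        print('tray',q['bbox'],np.round(ray(cs[n],((q['bbox'][0]+q['bbox'][2])/2,(q['bbox'][1]+q['bbox'][3])/2),.01),3))
T2=full([(35,68),(263,53),(298,360),(60,372)],4.2,(305,155))
print(np.round([ray(cs['top'],u,.018) for u in T2],3))
# overlay
im=cs['top']['image'].copy(); im=cv2.resize(im,None,fx=4,fy=4,interpolation=cv2.INTER_CUBIC)
pl=[(x,-.055) for x in np.linspace(-.135,0,10)]+[(.09*np.sin(t),.035-.09*np.cos(t)) for t in np.linspace(0,np.pi/2,15)]
for off,z in ((-.028,.034),(.028,.034),(-.0205,.057),(.0205,.057)):
    P=[(x,-.055+off,z) for x in np.linspace(-.135,0,20)]+[((.09-off)*np.sin(t),.035-(.09-off)*np.cos(t),z) for t in np.linspace(0,np.pi/2,30)]
    for u in proj(cs['top'],gw(pose,P)): cv2.circle(im,tuple(int(round(k)) for k in (u+.5)*4-.5),1,(255,0,0) if z<.05 else (0,255,0),-1)
for u in proj(cs['top'],gw(pose,[(.145,.105,.008),(.145,-.105,.008),(-.145,.105,.008),(-.145,-.105,.008),(.09,.065,.008),(.075,.0915,.042),(.105,.0915,.042)])): cv2.circle(im,tuple(int(round(k)) for k in (u+.5)*4-.5),3,(255,255,0),1)
save(im[450:1000,550:1150],'ov.png')
E
```

```text
['top'] [ 0.5687  0.1945 -0.3277  0.0117] [-0.2  0.  -0.1 -0.1 -0.3 -0.   0.  -0.3  0.6  0.4]
['scene'] [ 0.5696  0.193  -0.3267  0.0121] [ 0.3  0.1  0.1  0.4 -0.1  0.1  0.4  0.  -0.7 -0.5]
['top', 'scene'] [ 0.5691  0.1936 -0.3273  0.0119] [ 0.1 -0.   0.1 -0.2  0.2 -0.2  0.3 -0.5  1.   0.3  0.6  0.   0.3  0.2
  0.2 -0.1  0.7 -0.2 -0.5 -0.7]
top 0.82 [276.1, 214.6, 293.5, 235.2] [ 0.45  -0.018  0.034] in guide [-0.045 -0.238  0.034]
top 0.76 [216.6, 183.4, 230.9, 205.3] [0.528 0.146 0.034] in guide [-0.023 -0.058  0.034]
tray [313.9, 164.2, 378.1, 244.1] [ 0.511 -0.179  0.01 ]
tray [413.0, 207.4, 474.1, 288.7] [ 0.398 -0.437  0.01 ]
scene 0.75 [413.9, 196.9, 434.6, 222.2] [0.53  0.152 0.034] in guide [-0.024 -0.052  0.034]
scene 0.73 [335.4, 167.7, 359.3, 192.6] [ 0.467 -0.017  0.034] in guide [-0.029 -0.232  0.034]
tray [239.8, 160.8, 310.8, 237.9] [ 0.522 -0.175  0.01 ]
[[ 0.599 -0.089  0.018]
 [ 0.611 -0.235  0.018]
 [ 0.415 -0.257  0.018]
 [ 0.405 -0.108  0.018]]
```

View pics/ov.png

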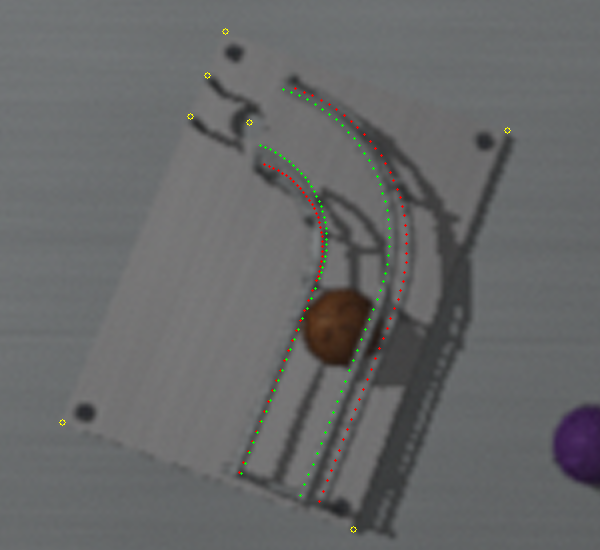

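```bash
cat >> h.py <<'E'
POSE=np.array([.5691,.1936,-.3273])
def togo(xyz,yaw=None):
    """shift in tool axes (mm) and turn about tool x (deg) so tool y axis points along world yaw (mod pi)"""
    o=robot.get_obs(); M=R.from_quat(o['tool_rot']).as_matrix()
    s=M.T@(np.array(xyz)-o['position'])*1000
    y=M[:,1]; yw=np.arctan2(y[1],y[0])
    t=None
    if yaw is not None:
        t=-np.degrees(yaw-yw); t=(t+90)%180-90
    print('pos',np.round(o['position'],4),'toolx',np.round(M[:,0],3),'yaw y',round(np.degrees(yw),1),'| shift',np.round(s,1),'turn',t,'q6',round(o['q'][5],2),'t',round(float(o['time']),2))
    return s,t
E
python3 - <<'E'
from h import *
w=gw(POSE,[(-.09,-.055,.2)])[0]; print(w)
togo(w,POSE[2]); togo(gw(POSE,[(-.09,-.055,.2)])[0],POSE[2]+np.pi/2)
o=robot.get_obs(); print(R.from_quat(o['tool_rot']).as_matrix().round(3))
E
```

```text
[0.46619594 0.17045362 0.2       ]
pos [0.1417 0.6087 0.2476] toolx [ 0.  0. -1.] yaw y 76.9 | shift [  47.6 -353.2  415.4] turn -84.35818306404698 q6 -0.18 t 0.7
pos [0.1417 0.6087 0.2476] toolx [ 0.  0. -1.] yaw y 76.9 | shift [  47.6 -353.2  415.4] turn 5.641816935953017 q6 -0.18 t 0.7
[[ 0.     0.227  0.974]
 [ 0.     0.974 -0.227]
 [-1.     0.     0.   ]]
```

Call:
move_arm:
  commands:
    - [1, 0, -28, 32, 7]
    - [1, 0, -56, 65, 14]
    - [1, 0, -84, 98, 21]
    - [1, 0, -112, 131, 28]
    - [1, 0, -140, 164, 35]
    - [1, 0, -168, 197, 42]
    - [1, 0, -196, 230, 49]
    - [1, 0, -224, 263, 56]
  newtons: 10

```text
time: 1.37
position: [0.3407, 0.339, 0.2479]
tool_rot: [0.403, 0.581, -0.402, 0.581]
ft_force: [1.2, -0.8, -0.4]
grip_width: 0.0417
```

```bash
python3 - <<'E'
from h import *
togo(gw(POSE,[(-.09,-.055,.2)])[0],POSE[2])
E
```

```text
pos [0.3407 0.339  0.2479] toolx [ 0.001  0.    -1.   ] yaw y 20.6 | shift [ 47.9  58.2 201.9] turn 39.31905599783684 q6 0.19 t 1.37
```

Call:
move_arm:
  commands:
    - [1, 0, 10, 35, 7]
    - [1, 0, 20, 70, 14]
    - [1, 0, 30, 105, 21]
    - [1, 0, 40, 140, 28]
    - [1, 0, 50, 175, 35]
    - [1, 0, 55, 192, 39.3]
    - [1, 0, 55, 192, 39.3]
    - [1, 0, 55, 192, 39.3]

```text
time: 2.03
position: [0.4601, 0.1801, 0.2476]
tool_rot: [0.574, 0.413, -0.574, 0.413]
ft_force: [-0.1, 1.0, 0.1]
grip_width: 0.0006
```

```bash
python3 - <<'E'
from h import *
togo(gw(POSE,[(-.09,-.055,.2)])[0],POSE[2])
o=robot.get_obs(); c=robot.camera('wrist'); save(c['image'],'w1.png')
print({k:np.round(c[k],3).tolist() for k in c if k!='image'})
import pickle; pickle.dump((o,{k:c[k] for k in c if k!='image'}),open('w1.pkl','wb'))
E
```

```text
pos [0.4601 0.1801 0.2476] toolx [-0.  0. -1.] yaw y -18.5 | shift [47.6  8.9  7.3] turn 0.26357005708364056 q6 0.47 t 2.03
{'fx': 341.037, 'fy': 341.037, 'cx': 315.266, 'cy': 186.988, 'tool_from_camera': [[0.0, -0.266, 0.964, -0.138], [1.0, -0.0, -0.0, 0.0], [0.0, 0.964, 0.266, -0.073], [0.0, 0.0, 0.0, 1.0]], 'shot': 5}
```

View pics/w1.png

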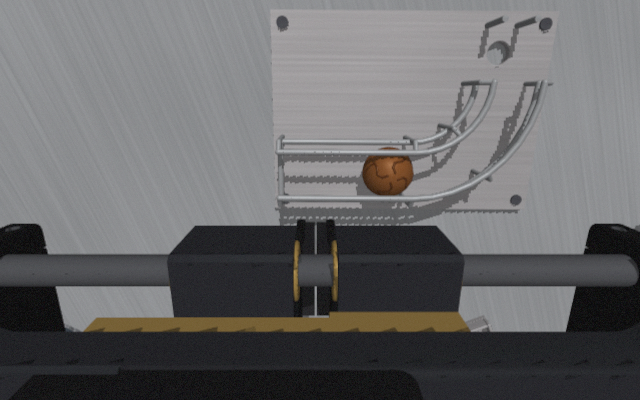

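```bash
cat >> h.py <<'E'
def wcam(o,c):
    T=np.asarray(c['tool_from_camera']); M=R.from_quat(o['tool_rot']).as_matrix()
    d={k:c[k] for k in ('fx','fy','cx','cy')}
    d['xyz']=o['position']+M@T[:3,3]; d['rotation']=R.from_matrix(M@T[:3,:3]).as_quat(); return d
def track(off,z):
    return [(x,-.055+off,z) for x in np.linspace(-.135,0,40)]+[((.09-off)*np.sin(t),.035-(.09-off)*np.cos(t),z) for t in np.linspace(0,np.pi/2,50)]
def overlay(img,cam,pose,name,sc,box):
    im=cv2.resize(img,None,fx=sc,fy=sc,interpolation=cv2.INTER_CUBIC)
    for off,z in ((-.028,.034),(.028,.034),(-.0235,.057),(.0235,.057)):
        for u in proj(cam,gw(pose,track(off,z))):
            if abs(u).max()<1e4: cv2.circle(im,tuple(int(round(k)) for k in (u+.5)*sc-.5),1,(255,0,0) if z<.05 else (0,255,0),-1)
    for u in proj(cam,gw(pose,[(.145,.105,.008),(.145,-.105,.008),(-.145,.105,.008),(-.145,-.105,.008),(.09,.065,.008),(.075,.0915,.042),(.105,.0915,.042)])): cv2.circle(im,tuple(int(round(k)) for k in (u+.5)*sc-.5),4,(255,255,0),1)
    save(im[box[1]*sc:box[3]*sc,box[0]*sc:box[2]*sc],name)
E
python3 - <<'E'
from h import *
import pickle
o,c=pickle.load(open('w1.pkl','rb')); cam=wcam(o,c)
img=cv2.cvtColor(cv2.imread('pics/w1.png'),cv2.COLOR_BGR2RGB)
obs=np.array([(545,23.5),(516,200),(282,22),(498.5,53)])
def model(v,d=.0119):
    a,b=.145-d,.105-d
    return gw(v[:3],[(a,b,.008),(a,-b,.008),(-a,b,.008),(.09,.065,.007)])
r=least_squares(lambda v:(proj(cam,model(v))-obs).ravel(),POSE); print(np.round(r.x,4),np.round(r.fun,1))
overlay(img,cam,r.x,'ovw.png',2,(260,0,600,230))
cs=pickle.load(open('cams.pkl','rb'))
print('cake', np.round(ray(cam,(387.5,171.5),.034),3), gw((0,0,-r.x[2]),[ray(cam,(387.5,171.5),.034)-np.r_[r.x[:2],0]]))
E
```

```text
[ 0.5702  0.1947 -0.3284] [ 0.   0.3 -0.5 -1.1  0.9  0.3 -0.5  0.2]
cake [0.531 0.15  0.034] [[-0.02304797 -0.0555182   0.034     ]]
```

View pics/ovw.png

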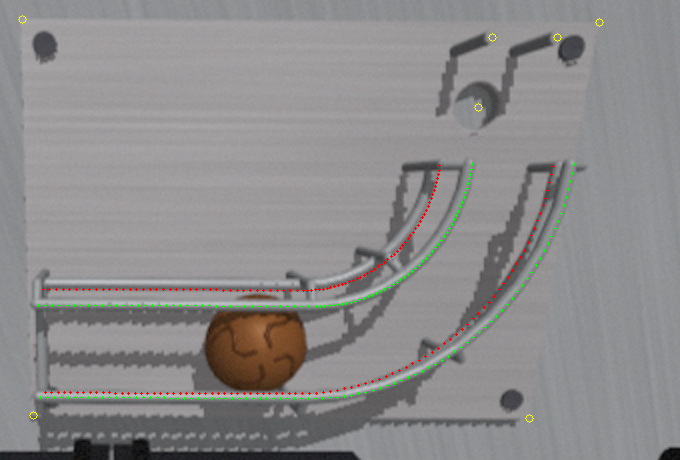

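```bash
sed -i 's/^POSE=.*/POSE=np.array([.5698,.1943,-.328])/' h.py; python3 - <<'E'
from h import *
togo(gw(POSE,[(-.085,-.055,.045)])[0],POSE[2])
E
```

```text
pos [0.4592 0.1809 0.2475] toolx [-0.001  0.    -1.   ] yaw y -18.4 | shift [202.5  15.6   6.8] turn 0.4013535301005646 q6 0.47 t 2.08
```

Call:
move_arm:
  commands:
    - [1, 30, 16, 6.8, 0.4]
    - [1, 60, 16, 6.8, 0.4]
    - [1, 90, 16, 6.8, 0.4]
    - [1, 115, 16, 6.8, 0.4]
    - [1, 130, 16, 6.8, 0.4]
    - [1, 130, 16, 6.8, 0.4]
    - [1, 130, 16, 6.8, 0.4]

```text
time: 2.67
position: [0.4714, 0.1705, 0.1171]
tool_rot: [-0.574, -0.413, 0.575, -0.412]
ft_force: [0.4, 0.1, 0.8]
grip_width: 0.0004
```

```bash
python3 - <<'E'
from h import *
togo(gw(POSE,[(-.085,-.055,.045)])[0],POSE[2])
o=robot.get_obs(); c=robot.camera('wrist'); save(c['image'],'w2.png')
cam=wcam(o,c); overlay(c['image'],cam,POSE,'ovw2.png',1,(0,0,640,400))
E
```

```text
pos [0.4714 0.1705 0.1171] toolx [-0.002 -0.    -1.   ] yaw y -18.7 | shift [72.1  0.6  0.7] turn 0.13309190956381656 q6 0.45 t 2.67
```

View pics/ovw2.png

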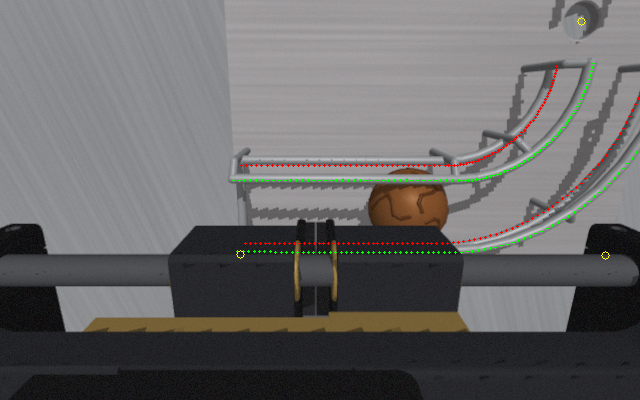

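Call:
move_arm:
  commands:
    - [1, 15, 0.6, 0.7, 0]
    - [1, 30, 0.6, 0.7, 0]
    - [1, 45, 0.6, 0.7, 0]
    - [1, 60, 0.6, 0.7, 0]
    - [1, 72, 0.6, 0.7, 0]
    - [1, 72, 0.6, 0.7, 0]
    - [1, 72, 0.6, 0.7, 0]

```text
time: 3.3
position: [0.4736, 0.169, 0.0465]
tool_rot: [0.575, 0.412, -0.574, 0.412]
ft_force: [0.0, 0.2, 0.5]
grip_width: 0.0006
```

```bash
cat >> h.py <<'E'
def gpos():
    o=robot.get_obs(); l=gw((0,0,-POSE[2]),[o['position']-np.r_[POSE[:2],0]])[0]
    M=R.from_quat(o['tool_rot']).as_matrix(); y=M[:,1]
    print('guide pos',np.round(l*1000,1),'yaw rel',round(np.degrees(np.arctan2(y[1],y[0])-POSE[2]),1),'f',np.round(o['ft_force'],1),'t',round(float(o['time']),2))
    return l
E
python3 - <<'E'
from h import *
gpos()
c=robot.camera('wrist'); save(c['image'],'w3.png')
E
```

```text
guide pos [-83.  -55.   46.5] yaw rel 0.0 f [0.  0.2 0.5] t 3.3
```

View pics/w3.png

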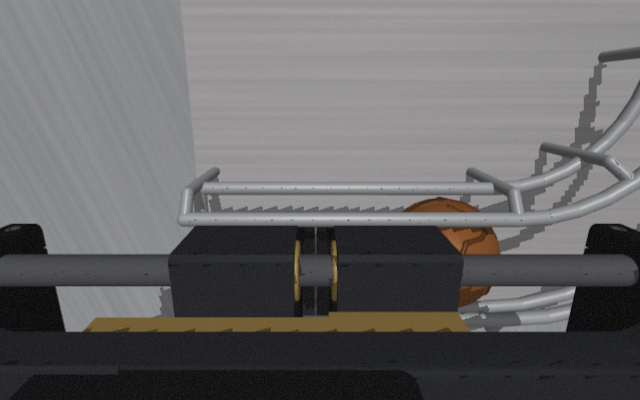

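Call:
move_arm:
  commands:
    - [1, 1, 8, 0, 0]
    - [1, 1, 16, 0, 0]
    - [1, 1, 25, 0, 0]
    - [1, 1, 34, 0, 0]
    - [1, 1, 43, 0, 0]
    - [1, 1, 52, 0, 0]
    - [1, 1, 62, 0, 0]
    - [1, 1, 62, 0, 0]

```text
time: 4.02
position: [0.5351, 0.1477, 0.0447]
tool_rot: [0.576, 0.41, -0.574, 0.412]
ft_force: [0.6, 0.1, -0.2]
grip_width: 0.0003
```

```bash
python3 - <<'E'
from h import *
gpos()
c=robot.camera('wrist'); save(c['image'],'w4.png')
E
```

```text
guide pos [-17.9 -55.3  44.7] yaw rel -0.1 f [ 0.6  0.1 -0.2] t 4.02
```

View pics/w4.png

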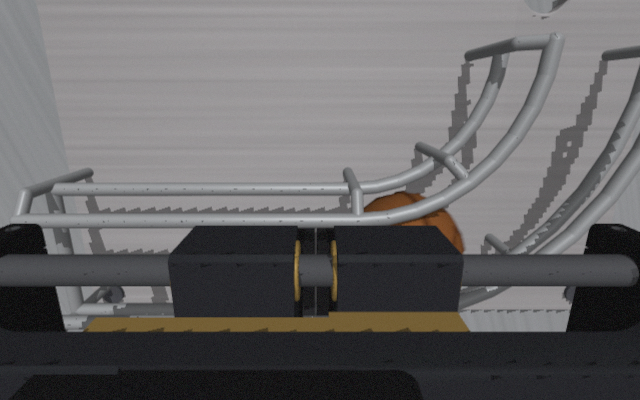

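Call:
move_arm:
  commands:
    - [1, 0, 9, 0, 0]
    - [1, 0, 18, 0, 0]
    - [1, 0, 27.4, -0.5, -6]
    - [1, 0, 36.7, -2, -12]
    - [1, 0, 45.8, -4.4, -18]
    - [1, 0, 54.6, -7.8, -24]
    - [1, 0, 63, -12.1, -30]
    - [1, 0, 70.9, -17.2, -36]

```text
time: 4.73
position: [0.6053, 0.1416, 0.0445]
tool_rot: [0.418, 0.57, -0.418, 0.57]
ft_force: [0.4, 0.7, 0.2]
grip_width: 0.0003
```

```bash
python3 - <<'E'
from h import *
gpos()
c=robot.camera('wrist'); save(c['image'],'w5.png')
gpos()
E
```

```text
guide pos [ 50.6 -38.4  44.5] yaw rel 36.3 f [0.4 0.7 0.2] t 4.73
guide pos [ 52.9 -37.2  44.8] yaw rel 36.5 f [1.  0.1 0.2] t 4.78
```

View pics/w5.png

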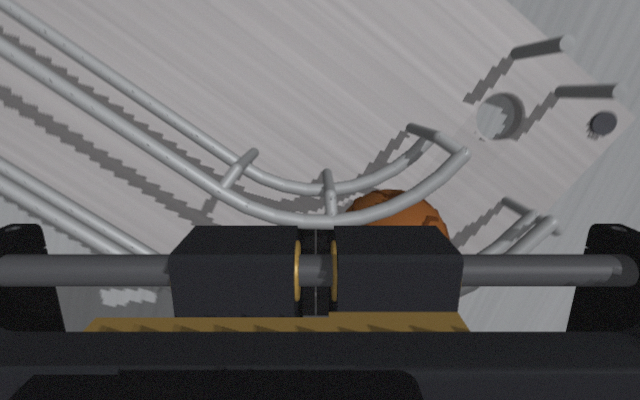

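Call:
move_arm:
  commands:
    - [1, 0, 7.8, -0.3, -5]
    - [1, 0, 15.6, -1.4, -10]
    - [1, 0, 23.3, -3.1, -15]
    - [1, 0, 29.3, -4.9, -19]
    - [1, 0, 35.2, -7.2, -23]
    - [1, 0, 40.9, -9.8, -27]
    - [1, 0, 46.4, -12.9, -31]
    - [1, 0, 50.3, -15.4, -34]

```text
time: 5.45
position: [0.6483, 0.1717, 0.0444]
tool_rot: [0.235, 0.667, -0.235, 0.667]
ft_force: [-0.1, 0.2, 0.3]
grip_width: 0.0006
```

```bash
python3 - <<'E'
from h import *
gpos()
c=robot.camera('wrist'); save(c['image'],'w6.png')
gpos()
E
```

```text
guide pos [81.6  3.9 44.4] yaw rel 70.0 f [-0.1  0.2  0.3] t 5.45
guide pos [82.   4.6 44.6] yaw rel 70.1 f [0.7 0.3 0.2] t 5.5
```

View pics/w6.png

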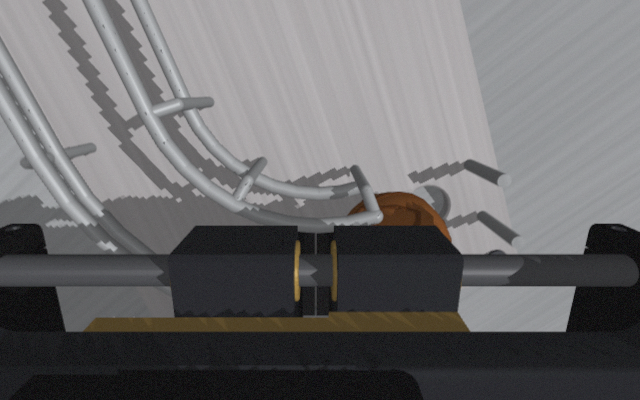

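Call:
move_arm:
  commands:
    - [1, 0, 3, 0.1, -3]
    - [1, 0, 6, 0.2, -6]
    - [1, 0, 9, 0.3, -9]
    - [1, 0, 12, 0.4, -12]
    - [1, 0, 15, 0.5, -15]
    - [1, 0, 18, 0.6, -18]
    - [1, 0, 20.5, 0.7, -20]
    - [1, 0, 20.5, 0.7, -20]

```text
time: 6.17
position: [0.6614, 0.1872, 0.0444]
tool_rot: [0.116, 0.697, -0.116, 0.698]
ft_force: [-0.4, -0.3, -0.3]
grip_width: 0.0005
```

```bash
python3 - <<'E'
from h import *
gpos()
c=robot.camera('wrist'); save(c['image'],'w7.png')
c=robot.camera('scene'); save(cv2.resize(c['image'][150:310,360:520],None,fx=3.5,fy=3.5,interpolation=cv2.INTER_CUBIC),'s7.png')
E
```

```text
guide pos [89.  22.8 44.4] yaw rel 89.9 f [-0.4 -0.3 -0.3] t 6.17
```

View pics/w7.png

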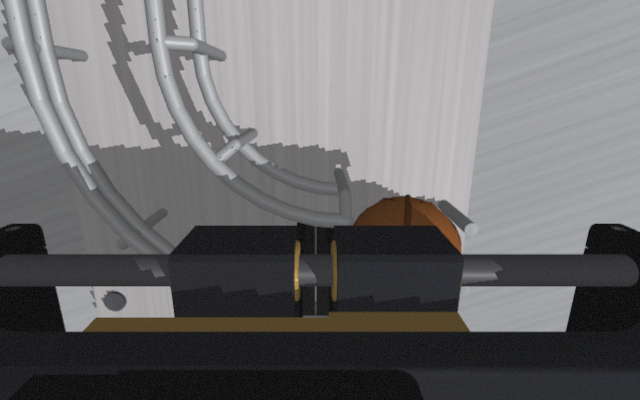

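View pics/s7.png

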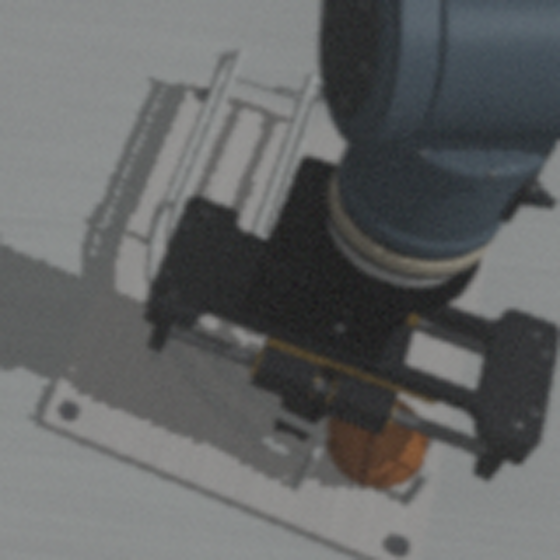

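Call:
move_arm:
  commands:
    - [1, -15, 0, 0, 0]
    - [1, -40, 0, 0, 0]
    - [1, -75, 0, 0, 0]
    - [0, -110, 0, 0, 7]
    - [-1, -130, 0, 0, 14]
    - [-1, -130, 0, 0, 21]
    - [-1, -130, 0, 0, 28]
    - [-1, -130, 0, 0, 35]

```text
time: 6.93
position: [0.6615, 0.1869, 0.1769]
tool_rot: [0.323, 0.629, -0.322, 0.63]
ft_force: [0.8, -0.2, -0.1]
grip_width: 0.0259
```

Call:
move_arm:
  commands:
    - [-1, 0, 0, 0, 7]
    - [-1, 0, 0, 0, 14]
    - [-1, 0, 0, 0, 21]
    - [-1, 0, 0, 0, 28]
    - [-1, 0, 0, 0, 35]
    - [-1, 0, 0, 0, 42]
    - [-1, 0, 0, 0, 49]
    - [-1, 0, 0, 0, 55]

```text
time: 7.6
position: [0.6611, 0.1869, 0.1758]
tool_rot: [0.577, 0.409, -0.576, 0.41]
ft_force: [-0.6, 0.6, -0.8]
grip_width: 0.079
```

```bash
python3 - <<'E'
from h import *
c=robot.camera('wrist');
gpos(); togo(gw(POSE,[(.09,.065,.120)])[0],POSE[2])
o=robot.get_obs(); c=robot.camera('wrist'); save(c['image'],'w8.png'); cam=wcam(o,c)
overlay(c['image'],cam,POSE,'ovw8.png',1,(0,0,640,400))
for q in robot.regions_of(c,'cake'):
    b=q['bbox']; w=ray(cam,((b[0]+b[2])/2,(b[1]+b[3])/2),.031); print(round(q['p'],2),b,w,gw((0,0,-POSE[2]),[w-np.r_[POSE[:2],0]]))
E
```

```text
guide pos [ 89.   22.4 175.8] yaw rel -0.6 f [0.  0.  0.4] t 7.65
pos [0.6612 0.1868 0.1758] toolx [ 0.001  0.    -1.   ] yaw y -19.4 | shift [ 55.8   0.6 -42.6] turn -0.5924336848864158 q6 0.45 t 7.65
0.59 [284.1, 98.8, 348.1, 164.4] [0.67632222 0.22671299 0.031     ] [[0.09040151 0.06500117 0.031     ]]
```

View pics/ovw8.png

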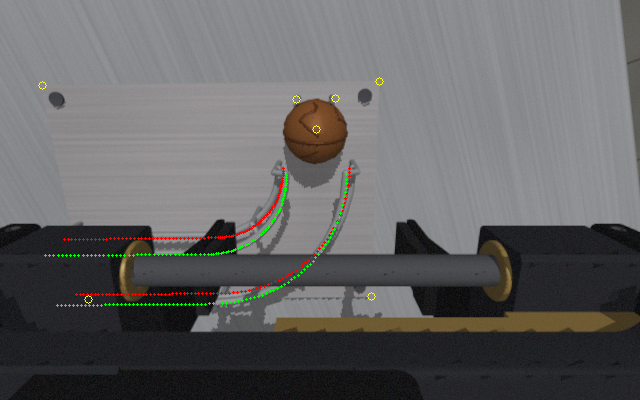

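Call:
move_arm:
  commands:
    - [-1, 10, 0.6, -15, -0.6]
    - [-1, 20, 0.6, -30, -0.6]
    - [-1, 40, 0.8, -42.6, -0.6]
    - [-1, 60, 0.8, -42.6, -0.6]
    - [-1, 75, 0.8, -42.6, -0.6]
    - [-1, 75, 0.8, -42.6, -0.6]
    - [-1, 75, 0.8, -42.6, -0.6]

```text
time: 8.33
position: [0.6748, 0.2282, 0.0974]
tool_rot: [-0.571, -0.416, 0.574, -0.414]
ft_force: [0.9, -0.4, 0.7]
grip_width: 0.087
```

```bash
python3 - <<'E'
from h import *
gpos(); togo(gw(POSE,[(.09,.065,.038)])[0],POSE[2])
o=robot.get_obs(); c=robot.camera('wrist'); save(c['image'],'w9.png'); cam=wcam(o,c)
for q in robot.regions_of(c,'cake'):
    b=q['bbox']; w=ray(cam,((b[0]+b[2])/2,(b[1]+b[3])/2),.031); print(round(q['p'],2),b,w,gw((0,0,-POSE[2]),[w-np.r_[POSE[:2],0]]))
E
```

```text
guide pos [88.4 66.  97.4] yaw rel 0.7 f [ 0.9 -0.4  0.7] t 8.33
pos [0.6748 0.2282 0.0974] toolx [-0.004 -0.    -1.   ] yaw y -18.1 | shift [59.4  1.7  0.9] turn 0.6803463385007831 q6 0.49 t 8.33
0.85 [274.4, 172.1, 359.8, 253.9] [0.67574555 0.22745398 0.031     ] [[0.08961687 0.06551688 0.031     ]]
```

View pics/w9.png

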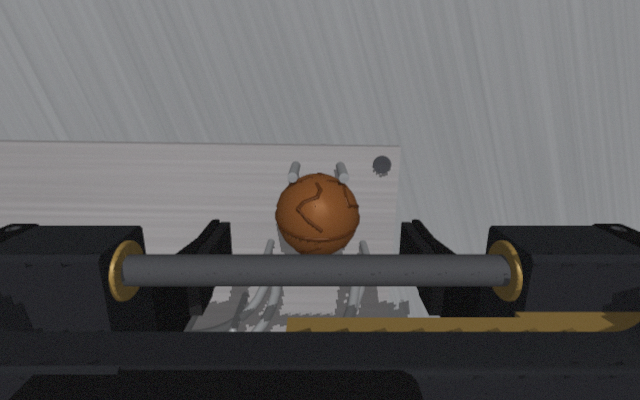

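Call:
move_arm:
  commands:
    - [-1, 20, 1.4, 0.5, 0]
    - [-1, 40, 1.4, 0.5, 0]
    - [-1, 52, 1.4, 0.5, 0]
    - [-1, 59, 1.4, 0.5, 0]
    - [-1, 59, 1.4, 0.5, 0]
    - [-1, 59, 1.4, 0.5, 0]

```text
time: 8.93
position: [0.6774, 0.2263, 0.041]
tool_rot: [0.573, 0.414, -0.573, 0.415]
ft_force: [0.6, -0.8, 0.5]
grip_width: 0.087
```

```bash
python3 - <<'E'
from h import *
gpos()
c=robot.camera('wrist'); save(c['image'],'w10.png')
E
```

```text
guide pos [91.5 65.  41. ] yaw rel 0.6 f [ 0.6 -0.8  0.5] t 8.93
```

View pics/w10.png

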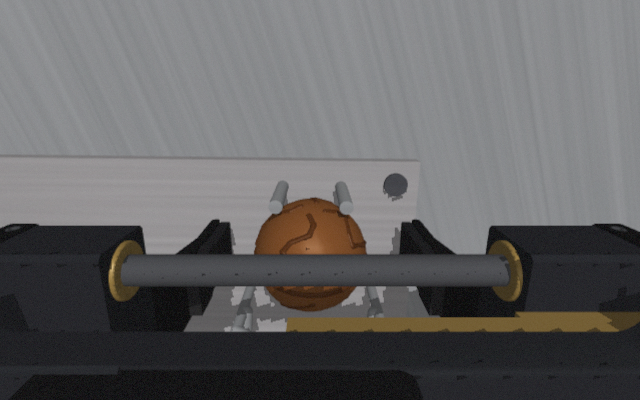

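Call:
move_arm:
  commands:
    - [-1, 3, -1.3, 0, 0]
    - [-1, 3, -1.3, 0, 0]
    - [0.2, 3, -1.3, 0, 0]
    - [1, 3, -1.3, 0, 0]
    - [1, 3, -1.3, 0, 0]
    - [1, 3, -1.3, 0, 0]
    - [1, 3, -1.3, 0, 0]
    - [1, 3, -1.3, 0, 0]
  newtons: 10

```text
time: 9.65
position: [0.6757, 0.2266, 0.0376]
tool_rot: [0.573, 0.415, -0.573, 0.415]
ft_force: [1.0, -0.2, -0.1]
grip_width: 0.0552
```

Call:
move_arm:
  commands:
    - [1, 0, 0, 0, 0]
    - [1, 0, 0, 0, 0]
    - [1, 0, 0, 0, 0]
    - [1, 0, 0, 0, 0]

```text
time: 9.98
position: [0.6757, 0.2266, 0.0376]
tool_rot: [-0.573, -0.415, 0.573, -0.415]
ft_force: [0.1, 0.2, 0.7]
grip_width: 0.0514
```

Gripped at 51 mm. Lift straight up.

Call:
move_arm:
  commands:
    - [1, -8, 0, 0, 0]
    - [1, -20, 0, 0, 0]
    - [1, -40, 0, 0, 0]
    - [1, -65, 0, 0, 0]
    - [1, -90, 0, 0, 0]
    - [1, -110, 0, 0, 0]
    - [1, -120, 0, 0, 0]
    - [1, -120, 0, 0, 0]

```text
time: 10.65
position: [0.6779, 0.227, 0.1619]
tool_rot: [0.575, 0.413, -0.57, 0.416]
ft_force: [0.1, 0.1, -0.5]
grip_width: 0.0517
```

```bash
python3 - <<'E'
from h import *
o=robot.get_obs(); print(o['grip_width'],o['ft_force'])
c=robot.camera('wrist'); save(c['image'],'w11.png')
# tray: fit pose with rim corners in top and scene
import pickle; cs=pickle.load(open('cams.pkl','rb'))
im=cv2.imread('pics/scene0.png'); cv2.imwrite('pics/t_sc.png',cv2.resize(im[150:245,230:325],None,fx=6,fy=6,interpolation=cv2.INTER_CUBIC))
T2=(np.array([(35,68),(263,53),(298,360),(60,372)])+.5)/4.2-.5+[305,155]
P=lambda v:gw(v,[(.1,.075,.018),(.1,-.075,.018),(-.1,-.075,.018),(-.1,.075,.018)])
r=least_squares(lambda v:(proj(cs['top'],P(v))-T2).ravel(),[.51,-.17,0]); print(r.x,r.fun.round(1))
print('scene pred',proj(cs['scene'],P(r.x)).round(1))
togo(np.r_[r.x[:2],.158],r.x[2])
E
```

```text
0.051708460592777374 [ 0.05997588  0.06826675 -0.46192655]
[ 0.50749687 -0.17213015  0.09279042] [-0.2 -0.4  0.8 -1.  -0.2 -0.  -0.4  1.4]
scene pred [[308.7 229.7]
 [237.7 228.2]
 [250.1 159.6]
 [311.8 160.7]]
pos [0.6766 0.2267 0.1596] toolx [ 0.004  0.001 -1.   ] yaw y -18.2 | shift [  0.7 -36.  431.8] turn -23.52612214561205 q6 0.49 t 10.7
```

View pics/w11.png

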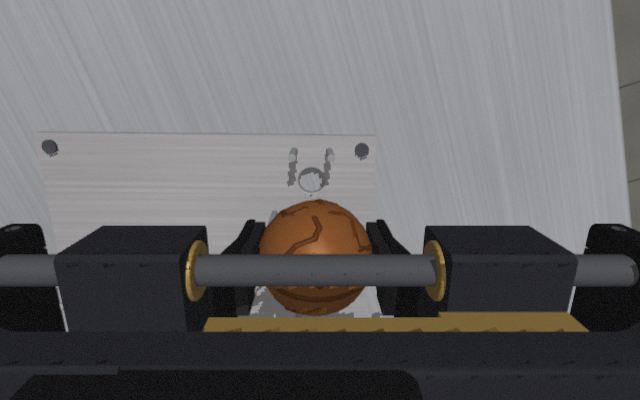

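View pics/t_sc.png

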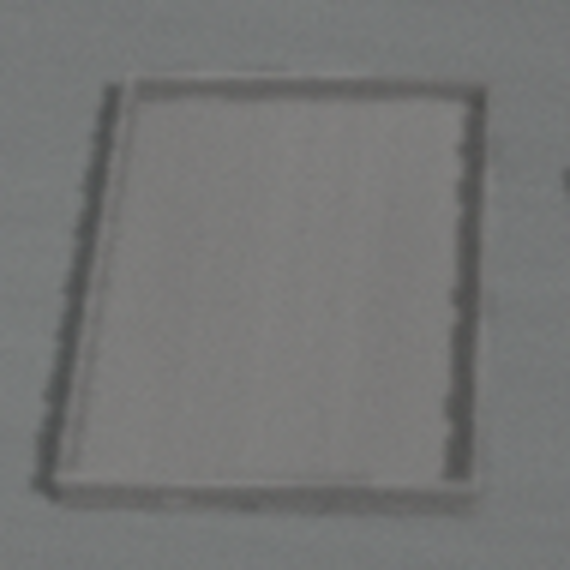

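Call:
move_arm:
  commands:
    - [1, 0, -1, 10, -1]
    - [1, 0, -3, 30, -2]
    - [1, 0, -5, 60, -4]
    - [1, 0, -8, 92, -6]
    - [1, 0, -10, 124, -8]
    - [1, 0, -13, 156, -10]
    - [1, 0, -16, 188, -12]
    - [1, 0, -18, 216, -13]

```text
time: 11.37
position: [0.5887, 0.0256, 0.1558]
tool_rot: [-0.521, -0.478, 0.523, -0.476]
ft_force: [0.3, -0.3, 0.1]
grip_width: 0.051
```

```bash
python3 - <<'E'
from h import *
togo([.508,-.172,.158],.0928); print(robot.get_obs()['grip_width'])
E
```

```text
pos [0.5887 0.0256 0.1558] toolx [-0.004  0.    -1.   ] yaw y -5.1 | shift [ -1.9 -62.7 204.1] turn -10.450529990674056 q6 -0.06 t 11.37
0.05098275191271803
```

Call:
move_arm:
  commands:
    - [1, 0, -9, 30, -2]
    - [1, 0, -18, 60, -4]
    - [1, 0, -27, 90, -6]
    - [1, 0, -36, 120, -8]
    - [1, 0, -45, 148, -10]
    - [1, 0, -52, 172, -10.4]
    - [1, 0, -58, 190, -10.4]
    - [1, 0, -60, 197, -10.4]

```text
time: 12.03
position: [0.5116, -0.1655, 0.1561]
tool_rot: [0.477, 0.523, -0.478, 0.52]
ft_force: [-0.5, 0.2, -0.0]
grip_width: 0.0511
```

Call:
move_arm:
  commands:
    - [1, 0, 0, 0, 0]
    - [1, 0, 0, 0, 0]

```text
time: 12.2
position: [0.5131, -0.1631, 0.1568]
tool_rot: [0.477, 0.523, -0.477, 0.521]
ft_force: [0.3, 0.6, -0.3]
grip_width: 0.0512
```

```bash
python3 - <<'E'
from h import *
togo([.508,-.172,.0385],.0928); print(robot.get_obs()['grip_width'])
c=robot.camera('wrist'); save(c['image'],'w12.png')
c=robot.camera('top'); save(c['image'],'top12.png')
E
```

```text
pos [ 0.5131 -0.1631  0.1568] toolx [-0.001  0.001 -1.   ] yaw y 5.1 | shift [118.3  -5.7   8.6] turn -0.18104956005103645 q6 -0.61 t 12.2
0.051233516487868024
```

View pics/w12.png

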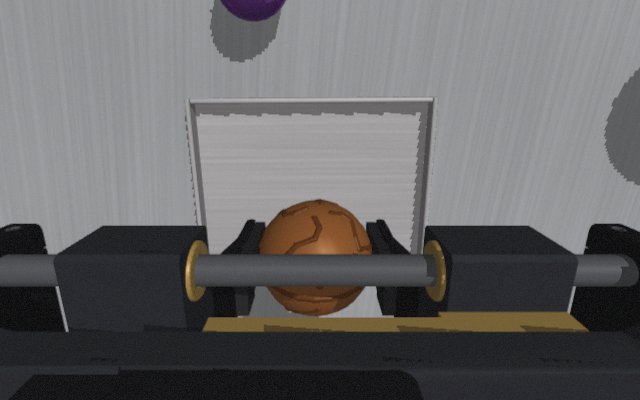

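View pics/top12.png

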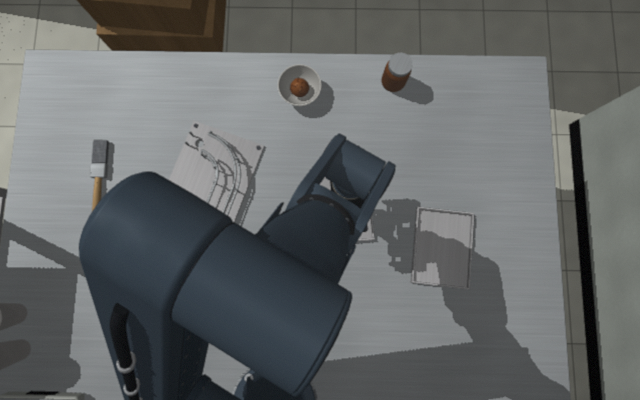

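Call:
move_arm:
  commands:
    - [1, 15, -3, 4, 0]
    - [1, 35, -5, 8, 0]
    - [1, 58, -5, 8, 0]
    - [1, 80, -5, 8, 0]
    - [1, 98, -5, 8, 0]
    - [1, 108, -5, 8, 0]
    - [1, 114, -5, 8, 0]
    - [1, 114, -5, 8, 0]

```text
time: 12.97
position: [0.5091, -0.1711, 0.0426]
tool_rot: [0.476, 0.523, -0.477, 0.522]
ft_force: [-0.3, 0.6, -0.6]
grip_width: 0.051
```

Call:
move_arm:
  commands:
    - [1, 1, 0, 0, 0]
    - [1, 2, 0, 0, 0]
    - [1, 3, 0, 0, 0]
    - [1, 3, 0, 0, 0]
    - [1, 3, 0, 0, 0]

```text
time: 13.38
position: [0.5095, -0.1723, 0.0411]
tool_rot: [0.477, 0.522, -0.477, 0.523]
ft_force: [0.6, -0.3, -0.4]
grip_width: 0.051
```

```bash
python3 - <<'E'
from h import *
togo([.508,-.172,.0366],.0928); print(robot.get_obs()['grip_width'],robot.get_obs()['ft_force'])
c=robot.camera('wrist'); save(c['image'],'w13.png')
E
```

```text
pos [ 0.5095 -0.1723  0.0411] toolx [ 0.001 -0.001 -1.   ] yaw y 5.2 | shift [ 4.5 -1.5 -0.5] turn -0.1295606750219349 q6 -0.62 t 13.38
0.051036622194216445 [ 0.57209116 -0.26210468 -0.36579427]
```

View pics/w13.png

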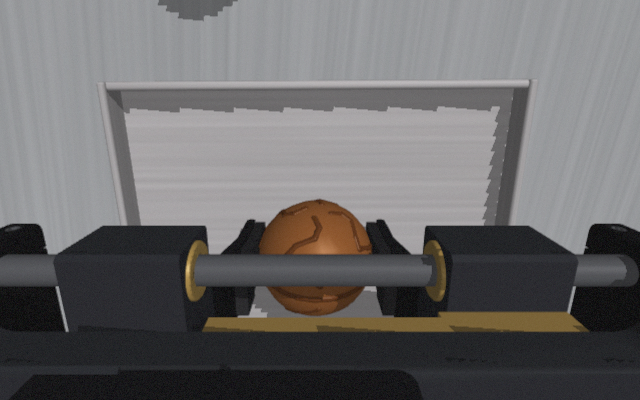

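Call:
move_arm:
  commands:
    - [1, 0.5, 0, 0, 0]
    - [1, 1, 0, 0, 0]
    - [1, 1.5, 0, 0, 0]
    - [1, 2, 0, 0, 0]
    - [1, 2.5, 0, 0, 0]
    - [1, 2.5, 0, 0, 0]

```text
time: 13.93
position: [0.5091, -0.1721, 0.0379]
tool_rot: [0.477, 0.522, -0.477, 0.522]
ft_force: [-0.5, 0.1, -0.2]
grip_width: 0.0512
```

Call:
move_arm:
  commands:
    - [1, 0.4, 0, 0, 0]
    - [1, 0.8, 0, 0, 0]
    - [1, 0.8, 0, 0, 0]
    - [1, 0.8, 0, 0, 0]

```text
time: 14.27
position: [0.5093, -0.1721, 0.0372]
tool_rot: [0.477, 0.522, -0.477, 0.522]
ft_force: [0.3, -0.1, -0.2]
grip_width: 0.0512
```

Call:
move_arm:
  commands:
    - [1, 0.4, 0, 0, 0]
    - [1, 0.8, 0, 0, 0]
    - [1, 0.8, 0, 0, 0]
    - [1, 0.8, 0, 0, 0]

```text
time: 14.6
position: [0.5092, -0.1721, 0.0364]
tool_rot: [0.477, 0.522, -0.477, 0.522]
ft_force: [0.3, 0.5, 0.0]
grip_width: 0.0516
```

Call:
move_arm:
  commands:
    - [1, 0.4, 0, 0, 0]
    - [1, 0.7, 0, 0, 0]
    - [1, 0.7, 0, 0, 0]

```text
time: 14.85
position: [0.5093, -0.1722, 0.0361]
tool_rot: [0.477, 0.522, -0.477, 0.522]
ft_force: [-0.4, 0.8, 3.1]
grip_width: 0.0514
```

Call:
move_arm:
  commands:
    - [1, 0.4, 0, 0, 0]
    - [1, 0.7, 0, 0, 0]
    - [1, 0.7, 0, 0, 0]

```text
time: 15.1
position: [0.5093, -0.1723, 0.0359]
tool_rot: [0.477, 0.522, -0.477, 0.522]
ft_force: [-1.9, -0.1, 7.0]
grip_width: 0.0513
```

Call:
move_arm:
  commands:
    - [1, -0.6, 0, 0, 0]
    - [1, -0.8, 0, 0, 0]
    - [1, -0.8, 0, 0, 0]
    - [-0.21, -0.8, 0, 0, 0]
    - [-0.24, -0.8, 0, 0, 0]
    - [-0.28, -0.8, 0, 0, 0]
    - [-0.34, -0.8, 0, 0, 0]
    - [-0.42, -0.8, 0, 0, 0]

```text
time: 15.77
position: [0.5091, -0.172, 0.0356]
tool_rot: [0.477, 0.522, -0.477, 0.522]
ft_force: [0.9, 0.2, -0.6]
grip_width: 0.0589
```

Call:
move_arm:
  commands:
    - [-0.55, 0, 0, 0, 0]
    - [-0.7, 0, 0, 0, 0]
    - [-0.85, 0, 0, 0, 0]
    - [-1, 0, 0, 0, 0]
    - [-1, 0, 0, 0, 0]
    - [-1, 0, 0, 0, 0]

```text
time: 16.27
position: [0.5092, -0.1721, 0.0359]
tool_rot: [0.477, 0.522, -0.477, 0.522]
ft_force: [1.5, -0.4, -0.2]
grip_width: 0.0853
```

```bash
python3 - <<'E'
from h import *
print(robot.get_obs()['grip_width'],robot.get_obs()['ft_force'])
c=robot.camera('wrist'); save(c['image'],'w14.png')
E
```

```text
0.0853009894421312 [ 1.51446471 -0.38511129 -0.22722823]
```

View pics/w14.png

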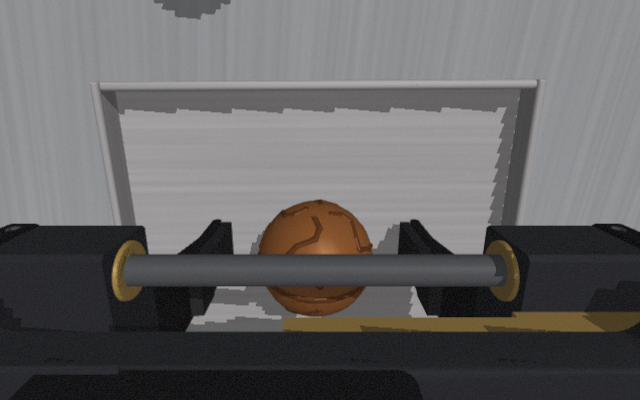

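The cake stayed centred at (315,257) with the fingers clear of it. Now I'll raise the arm straight up.

Call:
move_arm:
  commands:
    - [-1, -10, 0, 0, 0]
    - [-1, -30, 0, 0, 0]
    - [-1, -60, 0, 0, 0]
    - [-1, -95, 0, 0, 0]
    - [-1, -130, 0, 0, 0]
    - [-1, -150, 0, 0, 0]
    - [-1, -150, 0, 0, 0]
    - [-1, -150, 0, 0, 0]

```text
time: 16.98
position: [0.5098, -0.1724, 0.1878]
tool_rot: [0.477, 0.521, -0.477, 0.523]
ft_force: [-0.3, 1.1, -0.6]
grip_width: 0.0871
```

Call:
move_arm:
  commands:
    - [-1, 0, 0, -15, 0]
    - [-1, 0, 0, -45, 0]
    - [-1, 0, 0, -75, 0]
    - [-1, 0, 0, -105, 0]
    - [-1, 0, 0, -120, 0]
    - [-1, 0, 0, -120, 0]
    - [-1, 0, 0, -120, 0]

```text
time: 17.57
position: [0.497, -0.0509, 0.1845]
tool_rot: [0.476, 0.524, -0.477, 0.522]
ft_force: [-0.0, -0.9, -0.1]
grip_width: 0.0872
```

```bash
python3 - <<'E'
from h import *
o=robot.get_obs(); print(o['ft_force'],o['joint_velocities'].round(3),o['time'])
c=robot.camera('wrist'); save(c['image'],'w15.png')
c=robot.camera('scene'); save(c['image'],'s15.png')
for q in robot.regions_of(c,'cake'): b=q['bbox']; print(round(q['p'],2),b,ray(c,((b[0]+b[2])/2,(b[1]+b[3])/2),.03).round(3))
E
```

```text
[-0.02178903 -0.92225714 -0.0774397 ] [-0.035  0.001 -0.032 -0.006 -0.004 -0.005] 17.5667
0.94 [335.2, 168.2, 357.6, 188.5] [ 0.458 -0.019  0.03 ]
0.8 [266.2, 177.6, 288.2, 202.0] [ 0.51  -0.171  0.03 ]
```

View pics/s15.png

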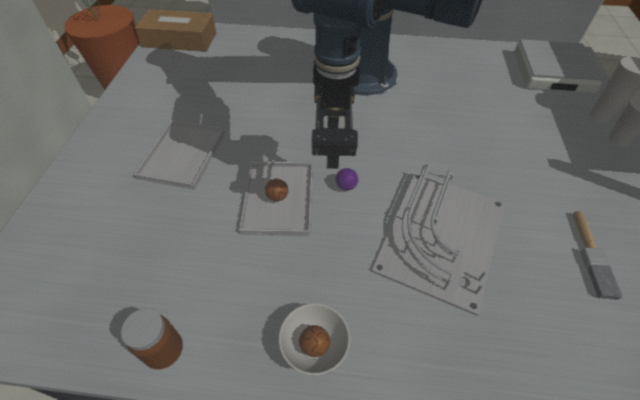

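The scene picture shows the cake at (277,190) in the left tray. The gripper is clear and everything else is where it was.

```bash
python3 - <<'E'
from h import *
print(robot.hand_in())
E
```

```text
the job is handed in; nothing more can be done
None
```

The cake is in the tray that was farthest to the robot's left, and I handed the job in at about 17.7 s of the 56 s allowed.

I pushed it along the guide with shut fingers into the pocket. There I gripped it with 10 N, lifted it straight out and carried it to the tray. I set it down until the wrist force showed contact, backed off 0.8 mm and opened the fingers slowly.

- **Pocket:** before I gripped it, the cake measured (90.4, 65.0) mm in the guide's frame, against the given (90, 65).
- **Tray:** the last scene picture puts the cake at (0.510, -0.171) m, against a fitted tray centre of (0.508, -0.172). It had not moved when the fingers opened, and the gripper was well clear of it.
- **Set-down force:** it read 3.1 N at first contact. I lowered it one more step, which pressed to about 7 N, before backing off.
- **Disagreements:** the cameras' fits of the guide differed by about 1 to 2 mm. In the last picture the network also labelled the purple ball "cake" (0.94, above the real one at 0.80); I went by position and colour.

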